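# Bleed down the dead-weight tester and put its weight away

## Task

The gauge calibration is finished: crack the release valve of the dead-weight tester open just a fraction of a turn, so that the piston sinks slowly with its weight still on it, taking two seconds or longer, all the way down onto its column. Only when it is fully down, lift the weight off by its knob and set it down flat in the empty bay of the weight box, without dropping it. Leave the isolating valve, the spare weights and everything else on the bench as they are.

Things in the scene. Friction and masses are not known exactly. Their poses are not given: they have to be found in the camera images.
- release_valve (a joint): release valve angle, rad: 0 shut, grows anticlockwise seen from above (opening), stop at 1.9; starts at 0 to 0.18. Light friction (0.06 N m); stays where left. The piston begins to sink somewhere between 0.2 and 0.8 (it depends on the weight); from there the sink speed grows about 3 mm/s per 0.1 rad (5 mm/s is right); wide open it drops. Turning back stops it.
- release_bar (a point): middle of the release valve's T-bar, on its upright turning axis, 150 mm above the bench. Bar: dark steel, level, 62 mm long (own x axis), 10 wide, 13 high; a spindle 10 mm thick runs 33 mm down to the valve body. Of the tester's two alike valves, the right one seen from the robot, in front of weight column and reservoir. Nothing else within 60 mm of it above 125 mm height.
- isolating_valve (a joint): angle of the other, alike valve, 125 mm to the left of the release valve as the robot sees it, in front of the dial gauge (100 mm across, top 225 mm above the bench), rad; starts at 0 (shut) and is to be left alone
- piston (a joint): how far the piston has sunk, m: 0 floating at the top (up to 0.001 at the start), 0.018 fully down on its column. It stays where it is while the release valve is shut.
- carrier_top (a point): centre of the piston's weight carrier, on its upper face: a round aluminium dish 96 mm across with a lip 4 mm thick standing 5 mm above this face (88 mm across inside), at the right end of the tester (a fixed grey box 260 x 360 mm, deck 85 mm high). About 153 mm above the bench while the piston floats, 135 mm when it is down.
- weight: the weight on the carrier: a plain steel disc 80 mm across and 18 mm thick with an upright round lifting knob in its middle, 22 mm across and 30 mm tall (top 48 mm above the underside), about 0.75 kg. Origin at the centre of its underside, z up.
- weight_knob (a point): on the axis of that weight's knob, 36 mm above its underside (18 mm above the disc's top face), a good height to grip
- empty_bay (a point): centre of the floor of the weight box's empty bay, 6 mm above the bench; bay 100 mm square, walls 6 mm thick, 14 mm high above this floor. The box, right of the tester, is dark wood, fixed, 324 mm long (own x axis), 112 mm wide, three bays in a row 106 mm apart; the empty one is at the end nearest the robot.
- thick_weight: spare weight in the middle bay: 86 mm across, 30 mm thick, knob as above; origin at the centre of its underside
- thin_weight: spare weight in the far bay: 62 mm across, 12 mm thick, knob as above; origin at the centre of its underside
- adapter: loose brass gauge adapter, 24 mm across, 28 mm tall, standing on the tester's deck between the valves and the reservoir; origin at the centre of its underside
- beaker: glass beaker, 68 mm across, 90 mm tall, upright on the left, in front of the amber bottle; origin at the centre of its underside
- amber_bottle: small capped amber bottle, 52 mm across, 110 mm tall, upright left of the tester; origin at the centre of its underside
- paper_box: flat box of filter papers, 150 x 150 x 22 mm, to the right of the weight box; origin at the centre of its underside
- spanner: steel spanner 180 mm long lying in front of the tester; origin at the middle of its underside
Mind the look-alikes: they are no part of the job. What is shaped like the weight but yellow is not meant.

How it is judged:
By the outcome, as a careful person would: the job done as asked, in the order asked, and still so for the second after the job is handed in, with the robot touching nothing.
It also fails if it takes over 61 s, if anything falls off the work surface, if the arm or the gripper's body presses on something with over 40 N, if the wrist force passes 120 N, or if a joint passes its speed limit or range.

## Robot

A 7-joint arm with a two-finger parallel gripper is mounted at the origin on the work surface. World frame = base frame: x ahead of the robot, y to its left, z up, the work surface at z = 0. Lengths are in m, angles in rad, forces in N, time in s.
With the tool pointing down it reaches from about 0.4 to 0.9 m from the base axis. Payload 5.6 kg.
Tool frame: the origin (TCP) lies at the very end of the fingers, on their centre line; the grasp point (between the pads) lies 19 mm behind it; z points along the fingers, y is the line along which they close (so a half turn about z gives the same grasp; the last joint's range is limited). The gripper opens to 92 mm and grips with 3 to 60 N. Pads are 20 mm wide; open, the fingers measure 128 mm over their backs; the gripper's body (75 mm by 189 mm) begins 69 mm behind the grasp point.
Start: joints at [1.069, 0.468, -0.012, 1.603, 0.006, 1.071, -0.056], TCP at [0.288, -0.583, 0.194] pointing down, gripper open.
Joint ranges: [-2.53, 2.53], [-0.31, 2.02], [-1.57, 1.55], [0.28, 2.44], [-1.29, 4.43], [0.15, 1.84], [-2.92, 2.92]. Speed limits (rad/s): [2.57, 2.57, 3.14, 3.14, 3.14, 3.14, 3.14].

## Interface

Orientations are given as a unit quaternion [x, y, z, w].
In Python, from bench import bot gives the robot as it stands.
- The arm moves only by the tool jog_arm, never from a script. Its arguments are lists of equal length, an entry for each row: "claw": the finger opening in cm, from 0 to 9.19; "xyz": the shift along the world's x, y, z in cm, a list of three; "turn": the turn, a rotation vector about the world's x, y, z in rad, a list of three. A call has 1 to 12 rows; each row is the pose to reach, as a shift and turn from the pose commanded when the call began; what a row does not reach only later rows make up. A row lasts 1/8 s, in which the tool goes at most 62.5 mm and 10.7 degrees, less where a joint would pass 70% of its speed; a pose out of reach is approached as far as the arm can. A call with a gripper value outside its range is refused whole. The fingers move at their own pace and stop on an object; the grip force is fixed at half the most. Time passes only in rows, so rows that repeat a pose let the fingers close. It gives the time, the measured TCP pose, the force, the opening and the grip force at its end, in the units of the state.
- bot.state(): the state, without advancing time (a new reading comes with each control period).
- bot.camera(name): name is "scene" or "top" or "wrist"; returns a dict with "color" (480x640x3 uint8, blue, green, red), "z_map" (480x640 float32, m along the optical axis (not along the pixel's ray), 0 where there is no reading), "K" (3x3 intrinsics, pixels), "R" (3x3) and "t" (3): a world point X has camera coordinates R X + t. Camera axes: x right, y down, z forward; pixel columns grow to the right and rows downward; lengths in m; the calibration is good to about 2 mm. A picture is of the moment at which its call begins.
- bot.job_done(): hands the job in; it is judged then, once.
The state is a dict: "t": time; "joint_pos": joint angles; "joint_velocities": joint speeds; "joint_efforts": joint torques, N m; "ee_pos": TCP position; "tcp_rot": TCP orientation; "ft_force": force on the tool from outside, world axes, zero at the start; "ft_torque": the same for the moment, N m; "width": finger opening in m; "finger_force": force on a finger pad.
Only numpy, scipy, OpenCV 4.12 (cv2) and the standard library are available. Lean on these libraries where they do the work, as an engineer would, in place of code of your own. Each camera call takes 0.05 s, during which the arm holds its last target. There are 200 camera calls.

## Working session

There is one attempt and no reset: what is moved stays moved. The work goes in short steps, Python scripts to look and compute and a tool call to move; the robot and the scene stay as the last step left them, time stands still between calls to the robot, and variables do not carry over. Pictures are saved under pics/ and viewed, at most 10 in all, crops included, and the job is handed in when it is done.

Besides the shell and the picture viewer there is one more tool, called after "Emit:" as name(argument=value, ...) on one line, values as JSON. jog_arm: Moves the arm, as the interface text tells. Its arguments: {"type":"object","properties":{"claw":{"type":"array"},"xyz":{"type":"array"},"turn":{"type":"array"}},"required":["claw","xyz","turn"]}

```bash
mkdir -p pics
cat > h.py <<'E'
from bench import bot
import numpy as np, cv2
def cloud(c):
    z=c["z_map"];v,u=np.mgrid[:480,:640];K=c["K"]
    P=np.stack([(u-K[0,2])/K[0,0]*z,(v-K[1,2])/K[1,1]*z,z],-1)
    W=(P-c["t"])@c["R"]; W[z<=0]=np.nan
    return W
E
python3 - <<'E'
from h import *
a=bot.camera("scene");b=bot.camera("top")
cv2.imwrite("pics/s.png",a["color"]);cv2.imwrite("pics/t.png",b["color"])
np.savez("/tmp/c.npz",s=cloud(a),t=cloud(b))
s=bot.state();print({k:np.round(v,3) for k,v in s.items()})
E
```

```text
{'t': np.float64(0.1), 'joint_pos': array([ 1.069,  0.468, -0.012,  1.603,  0.006,  1.071, -0.056]), 'joint_velocities': array([-0.001, -0.002,  0.   , -0.002,  0.001,  0.001, -0.001]), 'joint_efforts': array([ 1.0000e-03, -5.2165e+01, -1.2000e-02, -2.4436e+01, -5.7000e-02,
        1.4000e-02,  0.0000e+00]), 'ee_pos': array([ 0.288, -0.582,  0.194]), 'tcp_rot': array([ 0.974,  0.227, -0.   , -0.001]), 'ft_force': array([-0.116, -0.105,  0.757]), 'ft_torque': array([ 0.009,  0.02 , -0.015]), 'finger_force': np.float64(0.0), 'width': np.float64(0.092)}
```

View pics/s.png

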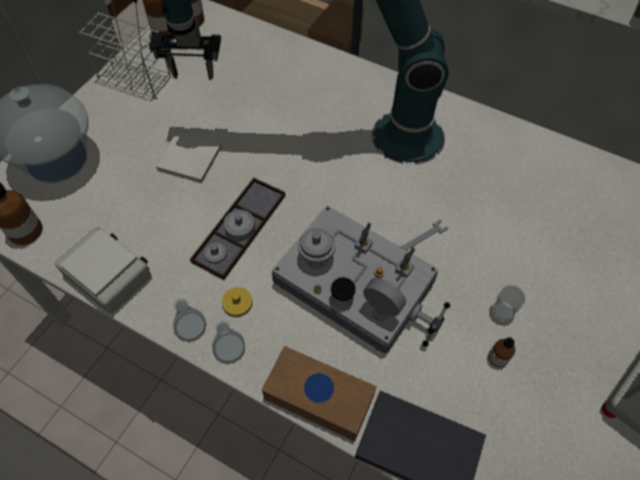

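View pics/t.png

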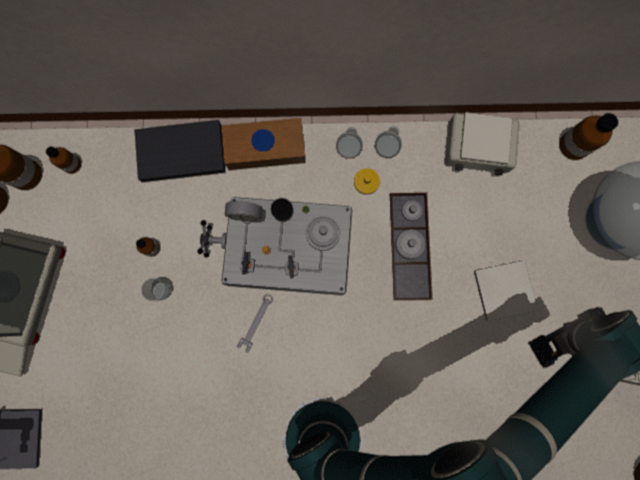

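Top view: the release valve is at (292,265) and the isolating valve, its look-alike, at (248,262). The weight is on its carrier at (323,233). Its look-alikes are the thick spare (411,242), the thin spare (412,210) and the yellow one (367,181). The empty bay is at (411,282). I choose the valve at (292,265) and the weight at (323,233), and check both in a crop.

Run:
```python
from h import *
d=np.load("/tmp/c.npz");im=cv2.imread("pics/t.png")
cv2.imwrite("pics/tc.png",cv2.resize(im[190:310,210:370],None,fx=5,fy=5,interpolation=cv2.INTER_CUBIC)[:600])
T=d["t"];S=d["s"]
for n,W in (("t",T),("s",S)):
    P=W.reshape(-1,3);P=P[np.isfinite(P[:,0])]
    def sel(c,r,z0,z1):
        m=(np.hypot(P[:,0]-c[0],P[:,1]-c[1])<r)&(P[:,2]>z0)&(P[:,2]<z1);return P[m]
    rv=T[262:269,289:296].reshape(-1,3);c0=np.nanmedian(rv,0)
    wk=np.nanmedian(T[231:235,321:325].reshape(-1,3),0)
    print(n,"rough",c0.round(3),wk.round(3))
    for off in (0,.125):
        q=sel(c0[:2]+[0,off],.05,.138,.165)
        if len(q)>5:
            rect=cv2.minAreaRect((q[:,:2]*1000).astype(np.float32));print("bar",len(q),q.mean(0).round(4),rect)
            w,V=np.linalg.eigh(np.cov(q[:,:2].T));print("dir",np.arctan2(V[1,1],V[0,1]),np.sqrt(w))
    q=sel(wk,.03,.19,.22);print("knob",len(q),np.r_[(q.max(0)+q.min(0))/2,q.mean(0),q[:,2].max()].round(4))
    q=sel(wk,.06,.163,.178);print("disc",len(q),q.mean(0).round(4),((q.max(0)+q.min(0))/2).round(4),np.median(q[:,2]))
    if len(q)>5: print(cv2.minEnclosingCircle((q[:,:2]*1000).astype(np.float32)))
bay=T[268:298,396:428].reshape(-1,3)
print(np.nanmedian(bay,0))
# box walls
P=T.reshape(-1,3);b=np.nanmedian(bay,0)
m=(abs(P[:,0]-b[0]-.1)<.25)&(abs(P[:,1]-b[1])<.075)&(P[:,2]>.012)&(P[:,2]<.03)
print(cv2.minAreaRect((P[m][:,:2]*1000).astype(np.float32)))
```

```text
t rough [0.489 0.074 0.154] [ 0.569 -0.01   0.197]
bar 95 [0.4832 0.0782 0.1555] ((483.2058410644531, 77.95278930664062), (60.28215789794922, 13.89553165435791), 2.6136555671691895)
dir -3.053009436446833 [0.00349599 0.0174011 ]
bar 105 [0.4963 0.2021 0.1555] ((496.1692810058594, 201.89019775390625), (16.322317123413086, 60.38505554199219), 89.91539001464844)
dir 3.0491931152126734 [0.00374791 0.01698907]
knob 54 [ 0.5761 -0.0115  0.1995  0.5753 -0.0116  0.1992  0.2084]
disc 603 [ 0.5747 -0.0114  0.17  ] [ 0.5741 -0.0077  0.1704] 0.1701437301585033
((571.66845703125, -9.680109024047852), 44.84629821777344)
s rough [0.489 0.074 0.154] [ 0.569 -0.01   0.197]
bar 113 [0.4869 0.0809 0.156 ] ((484.8843688964844, 80.55967712402344), (61.05002212524414, 16.300777435302734), 11.306131362915039)
dir -3.066161583060258 [0.00374556 0.01754272]
bar 122 [0.4989 0.2043 0.1551] ((497.1050720214844, 203.6112823486328), (64.40948486328125, 17.28553581237793), 2.5216901302337646)
dir 3.047089578032528 [0.00377603 0.01771099]
knob 69 [ 0.5769 -0.0102  0.1981  0.5781 -0.0095  0.1991  0.206 ]
disc 629 [ 0.58   -0.0083  0.1706] [ 0.5786 -0.0076  0.1704] 0.17059574011807524
((579.7066650390625, -7.569126129150391), 46.8508415222168)
[ 0.44463703 -0.27428228  0.00546812]
((589.1787109375, -274.40557861328125), (393.639892578125, 114.01636505126953), 0.0030756788328289986)
```

View pics/tc.png

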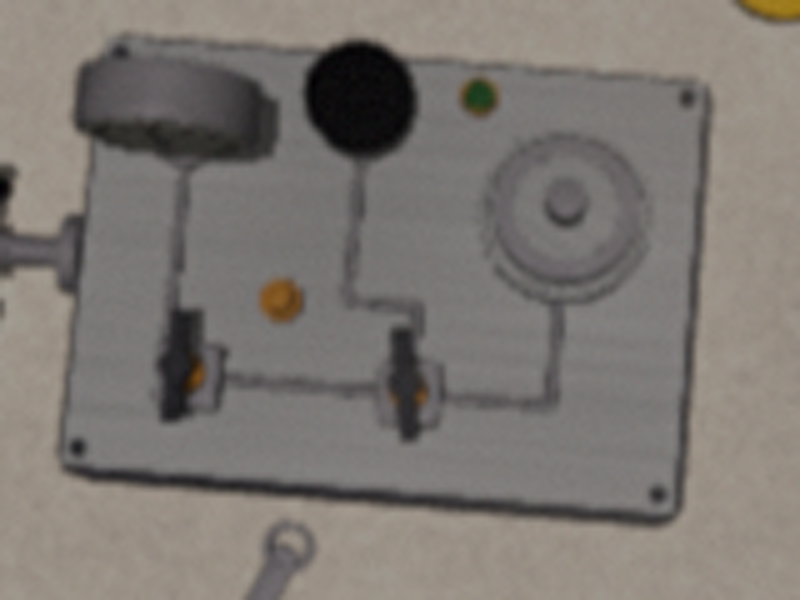

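The crop shows the release T-bar at crop (405,383), upright in the picture and slightly tilted. The weight with its grey knob on the carrier is at (567,205), and the isolating bar at (180,365). These confirm the choice. Next I move above the release bar.

Emit:
jog_arm(claw=[6, 6, 6, 6, 6, 6, 6, 6, 6, 6, 6, 6], xyz=[[0, 0, 6], [1, 3, 11], [3, 9, 11], [5, 15, 11], [7, 21, 11], [8.5, 27, 11], [10.5, 33, 11], [12, 39, 11], [14, 45, 11], [15.5, 51, 11], [17.5, 57, 11], [19, 62, 11]], turn=[[0, 0, 0], [0, 0, -0.04], [0, 0, -0.08], [0, 0, -0.12], [0, 0, -0.16], [0, 0, -0.2], [0, 0, -0.24], [0, 0, -0.28], [0, 0, -0.32], [0, 0, -0.36], [0, 0, -0.37], [0, 0, -0.37]])

```text
t: 1.6
ee_pos: [0.4779, 0.0394, 0.3045]
tcp_rot: [0.999, 0.045, 0.0, 0.0]
ft_force: [1.0, -0.1, 0.3]
width: 0.0599
finger_force: 0.0
```

Emit:
jog_arm(claw=[6, 6, 6], xyz=[[0.7, 4.2, 0], [0.7, 4.2, 0], [0.7, 4.2, 0]], turn=[[0, 0, 0], [0, 0, 0], [0, 0, 0]])

```text
t: 1.98
ee_pos: [0.4846, 0.0782, 0.3041]
tcp_rot: [0.999, 0.044, -0.0, 0.0]
ft_force: [0.1, -0.6, -0.3]
width: 0.0604
finger_force: 0.0
```

```bash
cat >> h.py <<'E'
def pose():
    from scipy.spatial.transform import Rotation as R
    s=bot.state();y=R.from_quat(s["tcp_rot"]).as_matrix()
    print("t",round(float(s["t"]),2),"tcp",s["ee_pos"].round(4),"yawy",np.arctan2(y[1,1],y[0,1]).round(3),"z",y[:,2].round(3),"F",s["ft_force"].round(1),"w",round(float(s["width"]),4))
def rnd(P,c,r,z0,z1):
    P=P.reshape(-1,3);P=P[np.isfinite(P[:,0])]
    return P[(np.hypot(P[:,0]-c[0],P[:,1]-c[1])<r)&(P[:,2]>z0)&(P[:,2]<z1)]
E
python3 - <<'E'
from h import *
pose()
c=bot.camera("wrist");cv2.imwrite("pics/w1.png",c["color"]);W=cloud(c)
q=rnd(W,(.485,.079),.05,.14,.165);print(len(q))
if len(q): 
    print(q.mean(0),cv2.minAreaRect((q[:,:2]*1000).astype(np.float32)))
    w,V=np.linalg.eigh(np.cov(q[:,:2].T));print("dir",np.arctan(V[1,1]/V[0,1]))
t=bot.camera("top");q=rnd(cloud(t),(.577,-.01),.04,.15,.185);print(len(q),np.median(q[:,2]))
E
```

```text
t 1.98 tcp [0.4846 0.0782 0.3041] yawy -1.483 z [-0.001 -0.001 -1.   ] F [ 0.1 -0.6 -0.3] w 0.0604
671
[0.48674543 0.07895631 0.1574941 ] ((485.3793640136719, 78.7430648803711), (60.64750671386719, 17.196895599365234), 12.728293418884277)
dir 0.07573622198152967
450 0.169961715272968
```

View pics/w1.png

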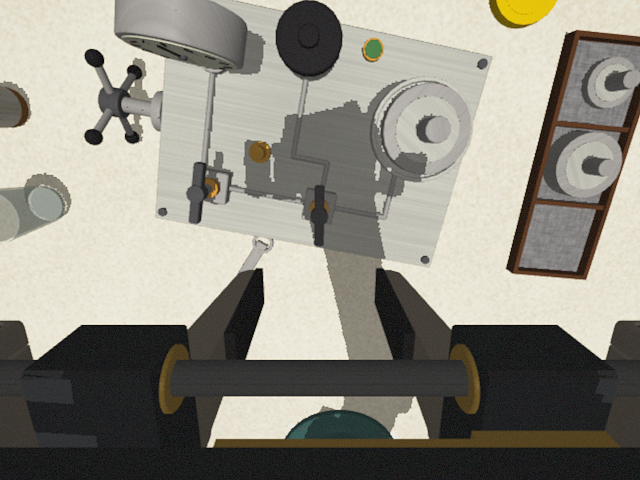

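The release bar is at (319,214), between the open fingers in the wrist view. I descend onto it.

Emit:
jog_arm(claw=[4, 4, 4, 4, 4, 4, 0, 0, 0, 0, 0, 0], xyz=[[0.1, 0.1, -5], [0.1, 0.1, -10], [0.1, 0.1, -13], [0.1, 0.1, -15], [0.1, 0.1, -16.8], [0.1, 0.1, -16.8], [0.1, 0.1, -16.8], [0.1, 0.1, -16.8], [0.1, 0.1, -16.8], [0.1, 0.1, -16.8], [0.1, 0.1, -16.8], [0.1, 0.1, -16.8]], turn=[[0, 0, 0], [0, 0, 0], [0, 0, 0], [0, 0, 0], [0, 0, 0], [0, 0, 0], [0, 0, 0], [0, 0, 0], [0, 0, 0], [0, 0, 0], [0, 0, 0], [0, 0, 0]])

```text
t: 3.58
ee_pos: [0.4861, 0.0801, 0.1368]
tcp_rot: [0.999, 0.044, 0.0, 0.0]
ft_force: [-0.3, -0.9, 3.2]
width: 0.0
finger_force: 1.8
```

```bash
cat > m.py <<'E'
from h import *
pose()
for n in ("top","scene","wrist"):
    W=cloud(bot.camera(n));q=rnd(W,(.577,-.01),.035,.14,.18);k=rnd(W,(.577,-.01),.02,.185,.215)
    print(n,len(q),np.median(q[:,2]).round(4) if len(q) else "",len(k),k.mean(0).round(4) if len(k) else "", np.percentile(k[:,2],80).round(4) if len(k) else "")
E
python3 m.py
```

```text
t 3.58 tcp [0.4861 0.0801 0.1368] yawy -1.482 z [ 0. -0. -1.] F [-0.3 -0.9  3.2] w 0.0
top 457 0.1702 56 [ 0.5751 -0.0112  0.199 ] 0.2024
scene 445 0.1713 79 [ 0.5788 -0.0092  0.1976] 0.2019
wrist 16537 0.1716 4488 [ 0.5764 -0.0082  0.1985] 0.2016
```

Run:
```python
from h import *
c=bot.camera("scene");w=bot.camera("wrist");W=cloud(c)
a=cv2.resize(c["color"][215:275,340:420],(400,300),interpolation=2);b=cv2.resize(w["color"],(400,300))
cv2.imwrite("pics/x.png",np.hstack([a,b]))
```

```text
(no output)
```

View pics/x.png

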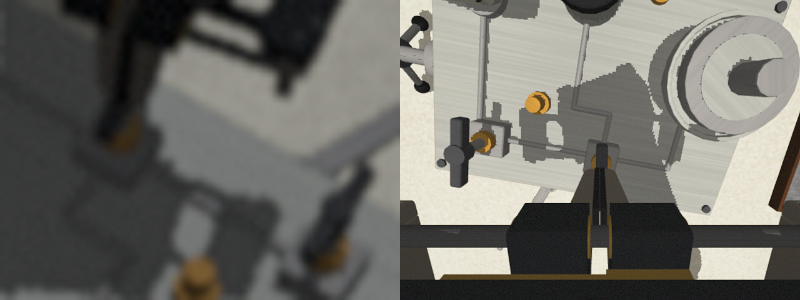

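Run:
```python
from h import *
w=bot.camera("wrist");W=cloud(w)
cv2.imwrite("pics/x2.png",cv2.resize(w["color"][200:440,220:440],None,fx=2.5,fy=2.5,interpolation=2))
for r in range(225,345,10): print(r,[ (round(float(W[r,c,1]),3),round(float(W[r,c,2]),3)) for c in range(300,346,5)],W[r,322,0].round(3))
```

```text
225 [(0.095, 0.085), (0.092, 0.095), (0.088, 0.093), (0.084, 0.089), (0.081, 0.086), (0.078, 0.095), (0.074, 0.093), (0.07, 0.086), (0.066, 0.087), (0.063, 0.085)] 0.505
235 [(0.094, 0.105), (0.091, 0.106), (0.087, 0.105), (0.085, 0.157), (0.082, 0.157), (0.08, 0.157), (0.077, 0.156), (0.071, 0.106), (0.067, 0.104), (0.064, 0.103)] 0.515
245 [(0.094, 0.106), (0.09, 0.106), (0.087, 0.107), (0.084, 0.157), (0.082, 0.157), (0.079, 0.157), (0.076, 0.157), (0.07, 0.106), (0.067, 0.106), (0.063, 0.106)] 0.51
255 [(0.093, 0.106), (0.09, 0.106), (0.086, 0.117), (0.084, 0.157), (0.081, 0.158), (0.079, 0.158), (0.076, 0.156), (0.07, 0.116), (0.066, 0.105), (0.062, 0.106)] 0.504
265 [(0.093, 0.105), (0.089, 0.117), (0.086, 0.118), (0.083, 0.157), (0.081, 0.158), (0.078, 0.158), (0.075, 0.156), (0.069, 0.118), (0.065, 0.105), (0.061, 0.104)] 0.499
275 [(0.091, 0.165), (0.088, 0.165), (0.086, 0.165), (0.083, 0.167), (0.081, 0.168), (0.078, 0.168), (0.075, 0.166), (0.073, 0.165), (0.07, 0.165), (0.058, 0.086)] 0.498
285 [(0.09, 0.179), (0.088, 0.179), (0.085, 0.18), (0.083, 0.179), (0.081, 0.18), 
[... 224 characters left out ...]
, (0.07, 0.19)] 0.497
305 [(0.089, 0.199), (0.087, 0.199), (0.085, 0.199), (0.083, 0.199), (0.081, 0.199), (0.079, 0.199), (0.077, 0.199), (0.075, 0.199), (0.073, 0.201), (0.07, 0.2)] 0.497
315 [(0.088, 0.208), (0.087, 0.209), (0.085, 0.207), (0.083, 0.207), (0.081, 0.206), (0.079, 0.207), (0.077, 0.21), (0.075, 0.208), (0.073, 0.209), (0.071, 0.208)] 0.497
325 [(0.088, 0.251), (0.086, 0.216), (0.084, 0.214), (0.083, 0.215), (0.081, 0.216), (0.079, 0.215), (0.077, 0.216), (0.079, 0.252), (0.078, 0.251), (0.077, 0.252)] 0.497
335 [(0.088, 0.256), (0.086, 0.224), (0.084, 0.221), (0.082, 0.22), (0.081, 0.221), (0.079, 0.221), (0.077, 0.221), (0.079, 0.252), (0.078, 0.257), (0.077, 0.256)] 0.496
```

View pics/x2.png

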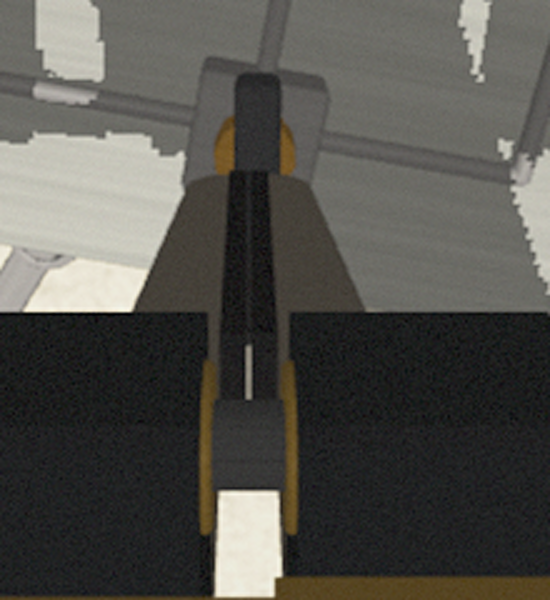

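The fingers closed fully, and the wrist depth puts their tips at z≈0.16, on top of the bar. The reported TCP height is 0.137. I lift and check the tip against ee_pos.

Emit:
jog_arm(claw=[0, 0, 0, 0], xyz=[[0, 0, 4], [0, 0, 8], [0, 0, 8], [0, 0, 8]], turn=[[0, 0, 0], [0, 0, 0], [0, 0, 0], [0, 0, 0]])

```text
t: 4.38
ee_pos: [0.4852, 0.08, 0.2156]
tcp_rot: [0.999, 0.044, -0.001, 0.0]
ft_force: [0.5, 1.3, -0.1]
width: 0.0004
finger_force: 0.0
```

Run:
```python
from h import *
pose();p=bot.state()["ee_pos"]
w=bot.camera("wrist");W=cloud(w)
for r in range(255,290,4): print(r,W[r,306].round(4),W[r,322].round(4),W[r,338].round(4))
s=bot.camera("scene");q=rnd(cloud(s),p[:2],.04,.14,.30)
h=np.histogram(q[:,2],np.arange(.14,.301,.01));print(h[0])
q=q[q[:,2]>.165];print(q[q[:,2].argsort()][:8].round(3))
print((-w["R"].T@w["t"]).round(3))
```

```text
t 4.38 tcp [0.4852 0.08   0.2156] yawy -1.482 z [-0.001 -0.    -1.   ] F [ 0.5  1.3 -0.1] w 0.0004
255 [0.4499 0.0896 0.0862] [0.4765 0.0768 0.1585] [0.4519 0.0579 0.0838]
259 [0.4455 0.0893 0.0856] [0.4727 0.0765 0.1571] [0.4486 0.0577 0.0864]
263 [0.4418 0.089  0.0869] [0.4692 0.0761 0.1565] [0.4438 0.0571 0.0847]
267 [0.4376 0.0886 0.0869] [0.4664 0.0759 0.1579] [0.4398 0.0567 0.0854]
271 [0.4943 0.0876 0.2377] [0.496  0.0793 0.24  ] [0.4354 0.0562 0.0849]
275 [0.4943 0.0874 0.2431] [0.4964 0.0794 0.2463] [0.4961 0.0712 0.2438]
279 [0.4953 0.0873 0.2504] [0.4964 0.0795 0.2514] [0.4961 0.0714 0.2491]
283 [0.4953 0.0871 0.2552] [0.4963 0.0795 0.2559] [0.4967 0.0718 0.2552]
287 [0.495  0.0869 0.2591] [0.4965 0.0796 0.2609] [0.4965 0.072  0.2593]
[12 83 18  0  0  0  0  0  0 10 20 32 27 27 37 35]
[[0.493 0.081 0.165]
 [0.492 0.08  0.235]
 [0.495 0.077 0.236]
 [0.494 0.073 0.237]
 [0.494 0.079 0.237]
 [0.495 0.085 0.238]
 [0.493 0.076 0.238]
 [0.487 0.094 0.238]]
[0.563 0.087 0.406]
```

Both cameras put the fingertips 20 mm above the reported TCP, so I allow for that offset. I reopen and go down to ee_z≈0.112.

Emit:
jog_arm(claw=[4, 4, 4, 4, 4, 4, 4, 0, 0, 0, 0, 0], xyz=[[0, -0.1, 0], [0, -0.1, 0], [0, -0.1, -2], [0, -0.1, -5], [0, -0.1, -8], [0, -0.1, -10.3], [0, -0.1, -10.3], [0, -0.1, -10.3], [0, -0.1, -10.3], [0, -0.1, -10.3], [0, -0.1, -10.3], [0, -0.1, -10.3]], turn=[[0, 0, 0], [0, 0, 0], [0, 0, 0], [0, 0, 0], [0, 0, 0], [0, 0, 0], [0, 0, 0], [0, 0, 0], [0, 0, 0], [0, 0, 0], [0, 0, 0], [0, 0, 0]])

```text
t: 5.98
ee_pos: [0.4864, 0.0786, 0.1142]
tcp_rot: [0.999, 0.044, 0.001, 0.0]
ft_force: [0.0, -2.1, 6.0]
width: 0.0097
finger_force: 30.0
```

```bash
python3 m.py
```

```text
t 5.97 tcp [0.4864 0.0786 0.1142] yawy -1.482 z [ 0.001 -0.001 -1.   ] F [ 0.  -2.1  6. ] w 0.0097
top 460 0.1699 54 [ 0.5752 -0.0118  0.1984] 0.2017
scene 434 0.1714 76 [ 0.5787 -0.0095  0.1979] 0.2021
wrist 21223 0.1716 3693 [ 0.5753 -0.0034  0.1955] 0.2008
```

The bar is gripped: 9.7 mm opening, 30 N. I turn it anticlockwise in small steps.

Emit:
jog_arm(claw=[0, 0, 0, 0, 0, 0], xyz=[[0, 0, 0], [0, 0, 0], [0, 0, 0], [0, 0, 0], [0, 0, 0], [0, 0, 0]], turn=[[0, 0, 0.05], [0, 0, 0.1], [0, 0, 0.15], [0, 0, 0.15], [0, 0, 0.15], [0, 0, 0.15]])

```text
t: 6.88
ee_pos: [0.4864, 0.0789, 0.1142]
tcp_rot: [0.993, 0.119, 0.001, 0.0]
ft_force: [-0.3, -2.2, 5.6]
width: 0.0097
finger_force: 30.0
```

```bash
python3 m.py
```

```text
t 6.88 tcp [0.4864 0.0789 0.1142] yawy -1.332 z [ 0.001 -0.001 -1.   ] F [-0.3 -2.2  5.6] w 0.0097
top 437 0.17 57 [ 0.5748 -0.0117  0.1984] 0.2015
scene 442 0.1711 78 [ 0.5787 -0.0094  0.1976] 0.2018
wrist 17536 0.1716 1894 [ 0.5743 -0.0027  0.1916] 0.1955
```

Emit:
jog_arm(claw=[0, 0, 0, 0, 0, 0], xyz=[[0, 0, 0], [0, 0, 0], [0, 0, 0], [0, 0, 0], [0, 0, 0], [0, 0, 0]], turn=[[0, 0, 0.05], [0, 0, 0.1], [0, 0, 0.1], [0, 0, 0.1], [0, 0, 0.1], [0, 0, 0.1]])

```text
t: 7.78
ee_pos: [0.4863, 0.0792, 0.1142]
tcp_rot: [0.986, 0.169, 0.0, 0.0]
ft_force: [-0.3, -1.0, 5.8]
width: 0.0098
finger_force: 30.0
```

```bash
python3 m.py
```

```text
t 7.78 tcp [0.4863 0.0792 0.1142] yawy -1.232 z [ 0.001 -0.    -1.   ] F [-0.3 -1.   5.8] w 0.0098
top 426 0.17 57 [ 0.575  -0.0114  0.1982] 0.2011
scene 441 0.1713 79 [ 0.5788 -0.0091  0.1976] 0.2019
wrist 15514 0.1716 1197 [ 0.5733 -0.0027  0.1897] 0.1925
```

Emit:
jog_arm(claw=[0, 0, 0, 0, 0, 0], xyz=[[0, 0, 0], [0, 0, 0], [0, 0, 0], [0, 0, 0], [0, 0, 0], [0, 0, 0]], turn=[[0, 0, 0.05], [0, 0, 0.1], [0, 0, 0.1], [0, 0, 0.1], [0, 0, 0.1], [0, 0, 0.1]])

```text
t: 8.68
ee_pos: [0.4862, 0.0794, 0.1142]
tcp_rot: [0.976, 0.218, 0.0, 0.0]
ft_force: [-1.7, -0.9, 5.4]
width: 0.0102
finger_force: 30.0
```

```bash
python3 m.py
```

```text
t 8.68 tcp [0.4862 0.0794 0.1142] yawy -1.132 z [ 0.001 -0.    -1.   ] F [-1.7 -0.9  5.4] w 0.0102
top 408 0.1702 57 [ 0.5751 -0.0114  0.1985] 0.2018
scene 440 0.1713 77 [ 0.5789 -0.0092  0.1977] 0.2011
wrist 13906 0.1716 788 [ 0.5721 -0.003   0.1887] 0.1909
```

Emit:
jog_arm(claw=[0, 0, 0, 0, 0, 0], xyz=[[0, 0, 0], [0, 0, 0], [0, 0, 0], [0, 0, 0], [0, 0, 0], [0, 0, 0]], turn=[[0, 0, 0.05], [0, 0, 0.1], [0, 0, 0.1], [0, 0, 0.1], [0, 0, 0.1], [0, 0, 0.1]])

```text
t: 9.57
ee_pos: [0.4861, 0.0797, 0.1142]
tcp_rot: [0.964, 0.266, 0.0, 0.0]
ft_force: [-1.5, -1.0, 5.8]
width: 0.01
finger_force: 30.0
```

```bash
python3 m.py
```

```text
t 9.57 tcp [0.4861 0.0797 0.1142] yawy -1.032 z [ 0.001  0.    -1.   ] F [-1.5 -1.   5.8] w 0.01
top 403 0.1677 55 [ 0.5749 -0.0115  0.1963] 0.1994
scene 443 0.1684 74 [ 0.5781 -0.0095  0.1959] 0.1991
wrist 13135 0.169 631 [ 0.5713 -0.0033  0.1883] 0.1903
```

It is sinking: 2.6 mm so far. I hold the valve here.

Emit:
jog_arm(claw=[0, 0, 0, 0, 0, 0, 0, 0], xyz=[[0, 0, 0], [0, 0, 0], [0, 0, 0], [0, 0, 0], [0, 0, 0], [0, 0, 0], [0, 0, 0], [0, 0, 0]], turn=[[0, 0, 0], [0, 0, 0], [0, 0, 0], [0, 0, 0], [0, 0, 0], [0, 0, 0], [0, 0, 0], [0, 0, 0]])

```text
t: 10.72
ee_pos: [0.4861, 0.0796, 0.1142]
tcp_rot: [0.964, 0.266, 0.0, 0.0]
ft_force: [-1.5, -0.9, 6.5]
width: 0.0097
finger_force: 30.0
```

```bash
python3 m.py
```

```text
t 10.72 tcp [0.4861 0.0796 0.1142] yawy -1.032 z [ 0.001  0.    -1.   ] F [-1.5 -0.9  6.5] w 0.0097
top 398 0.1641 52 [ 0.5754 -0.0115  0.1929] 0.1965
scene 453 0.1647 67 [ 0.578  -0.0096  0.1935] 0.1965
wrist 13606 0.1652 628 [ 0.5713 -0.0033  0.1883] 0.1902
```

It sinks at about 3.3 mm/s, which is slow enough. I release the bar, rise, and go above the weight while it sinks.

Emit:
jog_arm(claw=[4, 4, 4, 4, 4, 4, 4, 4, 4, 4, 4, 4], xyz=[[0, 0, 0], [0, 0, 0], [0, 0, 0], [0, 0, 3], [0, 0, 8], [0, 0, 13], [0, 0, 17], [3, -3, 17], [6, -6, 17], [9, -9, 17], [9, -9, 17], [9, -9, 17]], turn=[[0, 0, 0], [0, 0, 0], [0, 0, 0], [0, 0, 0], [0, 0, 0], [0, 0, 0], [0, 0, 0], [0, 0, -0.1], [0, 0, -0.2], [0, 0, -0.35], [0, 0, -0.45], [0, 0, -0.45]])

```text
t: 12.38
ee_pos: [0.5757, -0.0108, 0.283]
tcp_rot: [0.999, 0.045, -0.0, -0.0]
ft_force: [-0.5, 0.0, -0.3]
width: 0.0402
finger_force: 0.0
```

```bash
cat > m2.py <<'E'
from h import *
pose()
for n in ("top","scene","wrist"):
    W=cloud(bot.camera(n));q=rnd(W,(.577,-.01),.055,.12,.18)
    d=rnd(W,(.577,-.01),.036,.14,.18)
    if len(d)<10: print(n,"none");continue
    zm=np.median(d[:,2]);g=rnd(W,(.577,-.01),.06,zm-.006,zm+.006);top=rnd(W,(.577,-.01),.03,zm+.025,zm+.04)
    print(n,"discz",zm.round(4),len(g),"circ",cv2.minEnclosingCircle((g[:,:2]*1000).astype(np.float32)),"knobtop",len(top),((top.max(0)+top.min(0))/2).round(4) if len(top) else "")
E
python3 m2.py
```

```text
t 12.38 tcp [ 0.5757 -0.0108  0.283 ] yawy -1.481 z [-0.001  0.    -1.   ] F [-0.5  0.  -0.3] w 0.0402
top none
scene discz 0.16 581 circ ((576.1284790039062, -9.670069694519043), 41.377532958984375) knobtop 56 [ 0.5774 -0.01    0.1896]
wrist discz 0.1601 4797 circ ((576.9081420898438, -11.52798843383789), 39.89326095581055) knobtop 481 [ 0.577  -0.0113  0.1884]
```

Emit:
jog_arm(claw=[4, 4, 4, 4, 4, 4, 4, 4, 4, 4, 4, 4], xyz=[[0.1, 0, 0], [0.1, 0, 0], [0.1, 0, 0], [0.1, 0, 0], [0.1, 0, 0], [0.1, 0, 0], [0.1, 0, 0], [0.1, 0, 0], [0.1, 0, 0], [0.1, 0, 0], [0.1, 0, 0], [0.1, 0, 0]], turn=[[0, 0, 0], [0, 0, 0], [0, 0, 0], [0, 0, 0], [0, 0, 0], [0, 0, 0], [0, 0, 0], [0, 0, 0], [0, 0, 0], [0, 0, 0], [0, 0, 0], [0, 0, 0]])

```text
t: 14.02
ee_pos: [0.5768, -0.0108, 0.2835]
tcp_rot: [0.999, 0.044, -0.0, 0.0]
ft_force: [0.7, 0.5, -0.2]
width: 0.0402
finger_force: 0.0
```

```bash
python3 m2.py
```

```text
t 14.03 tcp [ 0.5768 -0.0108  0.2835] yawy -1.482 z [-0. -0. -1.] F [ 0.7  0.5 -0.2] w 0.0402
top none
scene discz 0.1557 577 circ ((580.7120971679688, -9.39814567565918), 44.58713150024414) knobtop 56 [ 0.5768 -0.01    0.1858]
wrist discz 0.1558 4675 circ ((576.7308349609375, -11.357038497924805), 40.01255798339844) knobtop 467 [ 0.577  -0.0113  0.1842]
```

Emit:
jog_arm(claw=[4, 4, 4, 4, 4, 4, 4, 4, 4, 4, 4, 4], xyz=[[0, 0, 0], [0, 0, 0], [0, 0, 0], [0, 0, 0], [0, 0, 0], [0, 0, 0], [0, 0, 0], [0, 0, 0], [0, 0, 0], [0, 0, 0], [0, 0, 0], [0, 0, 0]], turn=[[0, 0, 0], [0, 0, 0], [0, 0, 0], [0, 0, 0], [0, 0, 0], [0, 0, 0], [0, 0, 0], [0, 0, 0], [0, 0, 0], [0, 0, 0], [0, 0, 0], [0, 0, 0]])

```text
t: 15.68
ee_pos: [0.5768, -0.0108, 0.2835]
tcp_rot: [0.999, 0.044, -0.0, 0.0]
ft_force: [-0.2, -0.3, 0.2]
width: 0.0399
finger_force: 0.0
```

```bash
python3 m2.py
```

```text
t 15.68 tcp [ 0.5768 -0.0108  0.2835] yawy -1.482 z [-0. -0. -1.] F [-0.2 -0.3  0.2] w 0.0399
top none
scene discz 0.1541 580 circ ((580.3643798828125, -11.153353691101074), 44.319705963134766) knobtop 53 [ 0.5772 -0.0101  0.1854]
wrist discz 0.1541 4622 circ ((577.0438232421875, -11.449244499206543), 40.009620666503906) knobtop 461 [ 0.5773 -0.0113  0.1826]
```

Emit:
jog_arm(claw=[4, 4, 4, 4, 4, 4, 4, 4], xyz=[[0, 0, -2], [0, 0, -4], [0, 0, -6], [0, 0, -6], [0, 0, -6], [0, 0, -6], [0, 0, -6], [0, 0, -6]], turn=[[0, 0, 0], [0, 0, 0], [0, 0, 0], [0, 0, 0], [0, 0, 0], [0, 0, 0], [0, 0, 0], [0, 0, 0]])

```text
t: 16.82
ee_pos: [0.577, -0.0108, 0.2238]
tcp_rot: [0.999, 0.044, 0.0, 0.0]
ft_force: [0.1, -0.2, -0.2]
width: 0.0402
finger_force: 0.0
```

```bash
python3 m2.py
```

```text
t 16.82 tcp [ 0.577  -0.0108  0.2238] yawy -1.482 z [ 0.001 -0.    -1.   ] F [ 0.1 -0.2 -0.2] w 0.0402
top none
scene discz 0.1541 573 circ ((574.8488159179688, -6.735907077789307), 43.288299560546875) knobtop 55 [ 0.5774 -0.0104  0.184 ]
wrist discz 0.1541 6635 circ ((576.89599609375, -11.513036727905273), 39.91779327392578) knobtop 696 [ 0.5773 -0.0112  0.1824]
```

The piston has stopped, fully down. I descend and grip the knob.

Emit:
jog_arm(claw=[4, 4, 4, 4, 4, 4, 2, 0, 0, 0, 0, 0], xyz=[[0, 0, -3], [0, 0, -5], [0, 0, -7], [0, 0, -8.2], [0, 0, -8.7], [0, 0, -8.7], [0, 0, -8.7], [0, 0, -8.7], [0, 0, -8.7], [0, 0, -8.7], [0, 0, -8.7], [0, 0, -8.7]], turn=[[0, 0, 0], [0, 0, 0], [0, 0, 0], [0, 0, 0], [0, 0, 0], [0, 0, 0], [0, 0, 0], [0, 0, 0], [0, 0, 0], [0, 0, 0], [0, 0, 0], [0, 0, 0]])

```text
t: 18.48
ee_pos: [0.5773, -0.0112, 0.1371]
tcp_rot: [0.999, 0.044, 0.0, 0.0]
ft_force: [-0.5, -2.1, 4.7]
width: 0.0212
finger_force: 30.0
```

Run:
```python
from h import *
pose()
W=cloud(bot.camera("top"));P=W.reshape(-1,3)
# box: wall/top rims; find outline by color-free height, near bay
for lo,hi in ((.013,.03),):
    m=(P[:,0]>.36)&(P[:,0]<.74)&(abs(P[:,1]+.274)<.07)&(P[:,2]>lo)&(P[:,2]<hi);q=P[m]
    print(len(q),np.percentile(q[:,0],[1,99]),np.percentile(q[:,1],[1,99]))
    for x0 in np.arange(.38,.74,.03):
        r=q[(q[:,0]>=x0)&(q[:,0]<x0+.03)]; print(round(x0,2),len(r),np.percentile(r[:,1],[2,98]).round(4) if len(r)>3 else "")
f=P[(P[:,0]>.36)&(P[:,0]<.5)&(abs(P[:,1]+.274)<.07)&(P[:,2]>.003)&(P[:,2]<.009)]
print(len(f),np.percentile(f,[2,98],axis=0))
im=cv2.imread("pics/t.png");hsv=cv2.cvtColor(im[185:305,385:437],cv2.COLOR_BGR2HSV)
T=np.load("/tmp/c.npz")["t"][185:305,385:437]
mk=(hsv[...,2]<130).astype(np.uint8)
n,l,st,_=cv2.connectedComponentsWithStats(mk);i=1+st[1:,4].argmax();print(st[i])
pts=np.argwhere(l==i)[:,::-1].astype(np.float32);rc=cv2.minAreaRect(pts);print(rc)
```

```text
t 18.48 tcp [ 0.5773 -0.0112  0.1371] yawy -1.482 z [ 0.001 -0.001 -1.   ] F [-0.5 -2.1  4.7] w 0.0212
1108 [0.39284454 0.71519457] [-0.33061994 -0.21795757]
0.38 109 [-0.3302 -0.2184]
0.41 41 [-0.3288 -0.2186]
0.44 58 [-0.3308 -0.2177]
0.47 73 [-0.3291 -0.2179]
0.5 115 [-0.3303 -0.2193]
0.53 65 [-0.3291 -0.2184]
0.56 66 [-0.3309 -0.2187]
0.59 116 [-0.3291 -0.2179]
0.62 127 [-0.3304 -0.2183]
0.65 157 [-0.3284 -0.2193]
0.68 107 [-0.3303 -0.2183]
0.71 74 [-0.3279 -0.22  ]
750 [[ 0.36620853 -0.33438695  0.00311893]
 [ 0.49633343 -0.21420941  0.00883508]]
[   4    7   44  109 4256]
((25.069616317749023, 60.99676513671875), (109.6489028930664, 39.63157272338867), 87.33700561523438)
```

The knob is gripped: 21 mm opening, 30 N. I lift it slowly and carry it over the bay at about (0.449, -0.274).

Emit:
jog_arm(claw=[0, 0, 0, 0, 0, 0, 0, 0, 0, 0, 0, 0], xyz=[[0, 0, 0.5], [0, 0, 1.5], [0, 0, 3], [0, 0, 5], [0, 0, 6], [-1, -3, 6], [-3, -7, 6], [-5, -11, 6], [-7, -15, 6], [-9, -19, 6], [-11, -23, 6], [-12, -25, 6]], turn=[[0, 0, 0], [0, 0, 0], [0, 0, 0], [0, 0, 0], [0, 0, 0], [0, 0, 0], [0, 0, 0], [0, 0, 0], [0, 0, 0], [0, 0, 0], [0, 0, 0], [0, 0, 0]])

```text
t: 20.02
ee_pos: [0.455, -0.2635, 0.1966]
tcp_rot: [0.999, 0.043, -0.0, 0.0]
ft_force: [-0.3, 0.3, -6.3]
width: 0.0211
finger_force: 30.0
```

Emit:
jog_arm(claw=[0, 0, 0, 0, 0, 0], xyz=[[-0.8, -1.3, 0], [-0.8, -1.3, -2], [-0.8, -1.3, -4], [-0.8, -1.3, -6], [-0.8, -1.3, -6], [-0.8, -1.3, -6]], turn=[[0, 0, 0], [0, 0, 0], [0, 0, 0], [0, 0, 0], [0, 0, 0], [0, 0, 0]])

```text
t: 20.78
ee_pos: [0.4497, -0.2736, 0.1373]
tcp_rot: [0.999, 0.045, 0.001, 0.0]
ft_force: [0.2, -1.0, -6.6]
width: 0.0213
finger_force: 30.0
```

Run:
```python
from h import *
pose()
c=bot.camera("wrist");cv2.imwrite("pics/w3.png",c["color"]);W=cloud(c);P=W.reshape(-1,3)
q=P[(P[:,2]>.012)&(P[:,2]<.026)&(P[:,0]>.36)&(P[:,0]<.74)&(abs(P[:,1]+.274)<.08)]
print(len(q),q.min(0),q.max(0))
for x0 in np.arange(.38,.7,.02):
    r=q[(q[:,0]>=x0)&(q[:,0]<x0+.02)]; print(round(x0,2),len(r),np.percentile(r[:,1],[1,99]).round(4) if len(r)>3 else "")
p=bot.state()["ee_pos"];d=rnd(W,p[:2],.045,p[2]-.01,p[2]+.025)
print("disc",len(d),np.median(d[:,2]),cv2.minEnclosingCircle((d[:,:2]*1000).astype(np.float32)),d[:,1].min(),d[:,1].max(),d[:,0].max())
# wall between empty and middle bay
m=q[(abs(q[:,1]+.274)<.04)&(q[:,2]>.017)];print(np.histogram(m[:,0],np.arange(.38,.56,.005)))
```

```text
t 20.77 tcp [ 0.4497 -0.2736  0.1373] yawy -1.481 z [ 0.001 -0.    -1.   ] F [ 0.2 -1.  -6.6] w 0.0213
6380 [ 0.42810144 -0.33102383  0.01201005] [ 0.63799121 -0.21830962  0.02356916]
0.38 0 
0.4 0 
0.42 58 [-0.3298 -0.2186]
0.44 308 [-0.3303 -0.2185]
0.46 353 [-0.3303 -0.2186]
0.48 542 [-0.3301 -0.2188]
0.5 1020 [-0.33   -0.2188]
0.52 415 [-0.3305 -0.2187]
0.54 438 [-0.3304 -0.2186]
0.56 453 [-0.3303 -0.2188]
0.58 490 [-0.3305 -0.2188]
0.6 1781 [-0.3302 -0.2191]
0.62 522 [-0.3306 -0.2192]
0.64 0 
0.66 0 
0.68 0 
disc 9039 0.15402763209353212 ((449.29913330078125, -273.4895935058594), 40.037845611572266) -0.31293870798609885 -0.2337176571387783 0.4892668823631118
(array([  0,   0,   0,   0,   0,   0,   0,   0,   0,   0,   0,   0,   0,
         0,   0,   0,   0,   0,   0,   0,   0,   0,   0, 140, 488,   0,
         0,   0,   0,   0,   0,   0,   0,   0,   0,   0]), array([0.38 , 0.385, 0.39 , 0.395, 0.4  , 0.405, 0.41 , 0.415, 0.42 ,
       0.425, 0.43 , 0.435, 0.44 , 0.445, 0.45 , 0.455, 0.46 , 0.465,
       0.47 , 0.475, 0.48 , 0.485, 0.49 , 0.495, 0.5  , 0.505, 0.51 ,
       0.515, 0.52 , 0.525, 0.53 , 0.535, 0.54 , 0.545, 0.55 , 0.555,
       0.56 ]))
```

View pics/w3.png

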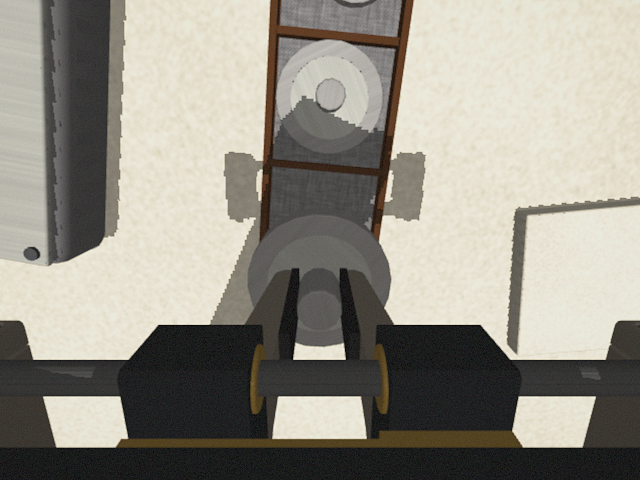

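The picture shows the weight at (320,280), above the empty bay and centred between the box walls. The thick spare is at (330,95) behind it. I lower it.

Emit:
jog_arm(claw=[0, 0, 0, 0, 0, 0, 0, 0, 0, 0], xyz=[[0, -0.1, -4], [0, -0.1, -8], [0, -0.1, -10], [0, -0.1, -11.5], [0, -0.1, -12.2], [0, -0.1, -12.5], [0, -0.1, -12.6], [0, -0.1, -12.7], [0, -0.1, -12.7], [0, -0.1, -12.7]], turn=[[0, 0, 0], [0, 0, 0], [0, 0, 0], [0, 0, 0], [0, 0, 0], [0, 0, 0], [0, 0, 0], [0, 0, 0], [0, 0, 0], [0, 0, 0]])

```text
t: 22.08
ee_pos: [0.449, -0.2749, 0.0097]
tcp_rot: [0.999, 0.044, 0.0, 0.0]
ft_force: [-0.7, 0.3, -6.7]
width: 0.0211
finger_force: 30.0
```

Emit:
jog_arm(claw=[0, 0, 0, 0], xyz=[[0, 0, -0.1], [0, 0, -0.2], [0, 0, -0.2], [0, 0, -0.2]], turn=[[0, 0, 0], [0, 0, 0], [0, 0, 0], [0, 0, 0]])

```text
t: 22.58
ee_pos: [0.4489, -0.2749, 0.0081]
tcp_rot: [0.999, 0.044, 0.0, 0.0]
ft_force: [-3.4, 1.8, 6.2]
width: 0.021
finger_force: 30.0
```

Contact with the floor: the vertical force went from -6.7 to +6.2 N. I release and retreat.

Emit:
jog_arm(claw=[2.4, 3, 4, 4, 4, 4, 4, 4, 4, 4, 4, 4], xyz=[[0, 0, 0], [0, 0, 0], [0, 0, 0], [0, 0, 0], [0, 0, 1], [0, 0, 3], [0, 0, 6], [0, 0, 10], [0, 0, 15], [0, 0, 20], [0, 0, 20], [0, 0, 20]], turn=[[0, 0, 0], [0, 0, 0], [0, 0, 0], [0, 0, 0], [0, 0, 0], [0, 0, 0], [0, 0, 0], [0, 0, 0], [0, 0, 0], [0, 0, 0], [0, 0, 0], [0, 0, 0]])

```text
t: 24.08
ee_pos: [0.4483, -0.2747, 0.2074]
tcp_rot: [0.999, 0.044, -0.0, 0.0]
ft_force: [-0.0, -0.7, 0.2]
width: 0.04
finger_force: 0.0
```

Run:
```python
from h import *
pose()
c=bot.camera("wrist");cv2.imwrite("pics/w4.png",c["color"]);W=cloud(c)
d=rnd(W,(.449,-.275),.038,.015,.035);A=np.c_[d[:,:2],np.ones(len(d))];print(len(d),np.median(d[:,2]),np.linalg.lstsq(A,d[:,2],rcond=None)[0])
s=cloud(bot.camera("scene"));q=rnd(s,(.577,-.011),.03,.1,.18);print("carrier",len(q),np.median(q[:,2]))
```

```text
t 24.07 tcp [ 0.4483 -0.2747  0.2074] yawy -1.482 z [-0. -0. -1.] F [-0.  -0.7  0.2] w 0.04
3216 0.025067776316906154 [1.98618257e-03 1.15589668e-05 2.41998044e-02]
carrier 376 0.13541194885755833
```

View pics/w4.png

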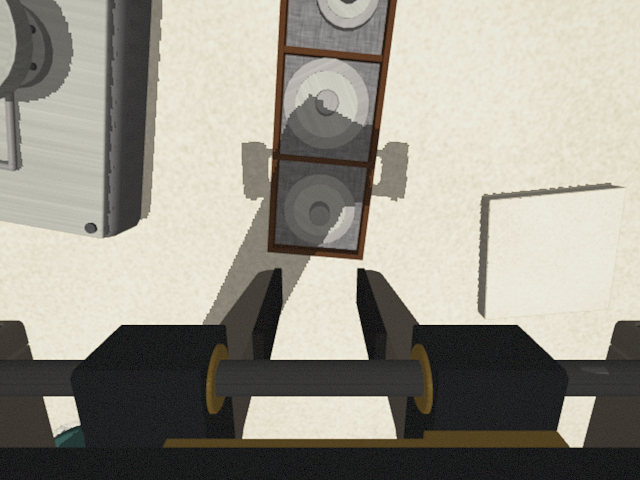

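The weight lies flat in the empty bay at (320,210), with the spares untouched. The carrier is down at 135 mm, and the gripper is clear.

```bash
python3 -c "
from bench import bot
print(bot.job_done())"
```

```text
the job is handed in; nothing more can be done
None
```

The release valve was cracked open until the piston sank at about 3 mm/s onto its column; the weight was then lifted off and set down flat in the empty bay, and the job was handed in at about 24 s (no verdict was returned).

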